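# Jam the swinging panel with a wedge

## Task

The aluminium panel hanging from the laptop hinge in the vise swings about. Pick up the wooden wedge and work it along the bench, thin end first and in line with the panel, under the panel's free end until the panel has been lifted about 3 mm and sits jammed on the wedge, still pointing the way it did. Let go and leave the wedge there, flat on the bench.

Things in the scene. Friction and masses are not known exactly. Their poses are not given: they have to be found in the camera images.
- wedge_grip (a point): Loose pale wooden wedge, 140 mm long, 30 mm wide, 45 g, flat on the rust-brown bench; its top slopes evenly from 26 mm high at the thick end to 4 mm at the thin end. This point is where to hold it: on the centre line, 25 mm from the thick end, 115 mm from the thin end, half-way up (11 mm above the underside). x along the wedge to the thin end, y across its width, z up.
- wedge_tip (a point): Middle of the bottom edge of the wedge's thin end, on its underside; axes as wedge_grip. With the wedge flat and in line, the panel's lip touches it once this point is 45 mm under the panel; each further 6.4 mm lifts the panel 1 mm. The wedge stays when let go.
- panel_end (a point): Upright aluminium panel, 168 x 125 mm tall, 4 mm thick, bottom lip 20 mm wide, swinging on a black hinge held in a fixed dark iron vise. Point: middle of the lip's level underside at the free end, 11 mm above the bench, 180 mm from the upright hinge axis. x level from hinge to free end, y across the panel, z up. A push along -x does not swing it; sideways does.
- lift (a joint): How far the panel has ridden straight up on its loose hinge pin (m): 0 hanging free, at most 0.010. Only the panel's weight, about 6 N, pulls it down.
Things that resemble listed ones, but are neither listed nor needed, are in the scene too. Several things look just like the part that bears wedge_grip: the one meant starts farthest to the robot's left.

How it is judged:
By the outcome, as a careful person would: the job done as asked, in the order asked, and still so for the second after the job is handed in, with the robot touching nothing.
It also fails if it takes over 38 s, if anything falls off the work surface, if the arm or the gripper's body presses on something with over 40 N, if the wrist force passes 120 N, or if a joint passes its speed limit or range.

## Robot

A 7-joint arm with a two-finger parallel gripper is mounted at the origin on the work surface. World frame = base frame: x ahead of the robot, y to its left, z up, the work surface at z = 0. Lengths are in mm, angles in rad, forces in N, time in s.
With the tool pointing down it reaches from about 425 to 800 mm from the base axis. Payload 8.3 kg.
Tool frame: the origin (TCP) lies between the finger pads; the fingertips stand 25 mm ahead of it and the grasp point (between the pads) lies 6 mm ahead of it (robot.tips_ahead is the distance from the TCP to the fingertips, in mm); x points along the fingers, y is the direction in which the jaws open and shut, and the axes are right-handed (so a half turn about x gives the same grasp; the last joint's range is limited). The gripper opens to 85 mm and grips with 20 to 120 N. Pads are 22 mm wide; open, the fingers measure 114 mm over their backs; the gripper's body (76 mm by 85 mm) begins 54 mm behind the grasp point. The pads swing forward as they close: fully open they stand 13 mm farther back than shut.
Start: joints at [1.171, 0.383, 0.016, 1.37, -0.006, 1.388, -0.046], TCP at [206.578, -589.856, 256.279] pointing down, gripper open.
Joint ranges: [-2.95, 2.95], [-0.25, 2.06], [-1.52, 1.56], [0.18, 2.33], [-1.44, 4.58], [0.02, 2.06], [-3.01, 3.01]. Speed limits (rad/s): [2.39, 2.39, 3.01, 3.01, 3.14, 3.14, 3.14].

## Interface

Orientations are given as a unit quaternion [x, y, z, w].
In Python, from cell import monitor, imaging, finish_job, spot_in, place_of, robot gives the robot as it stands.
- The arm moves only by the tool apply_moves, never from a script. Its argument "steps" is a list of rows, each a list of 5 numbers: the finger opening in mm, from 0 to 85.4, then the shift along the world's x, y, z in mm, then the turn about the world's z in rad. A call has exactly 8 rows; each row is the pose to reach, as a shift and turn from the pose commanded when the call began; what a row does not reach only later rows make up. A row lasts 1/12 s, in which the tool goes at most 41.7 mm and 7.16 degrees, less where a joint would pass 70% of its speed; a pose out of reach is approached as far as the arm can. A call with a gripper value outside its range is refused whole. The fingers move at their own pace and stop on an object; "grip_force" is the grip in N (left out, the last holds). Time passes only in rows, so rows that repeat a pose let the fingers close, or fill a call up. It gives the time, the measured TCP pose, the force and the opening at its end, in the units of the state.
- monitor.read_state(): the state, without advancing time (a new reading comes with each control period).
- imaging.capture(name): name is "side" or "top"; returns the picture (420x560x3 uint8, blue, green, red); there is no depth.
- imaging.calibration(name): a dict with "mtx" (3x3 intrinsics, pixels), "rvec" (rotation vector, rad) and "tvec" (3), from world to camera coordinates, as OpenCV has them. Camera axes: x right, y down, z forward; pixel columns grow to the right and rows downward; lengths in mm; the calibration is good to about 2 mm. A picture is of the moment at which its call begins. calibration takes no time and is no camera call.
- finish_job(): hands the job in, once; it reports no verdict.
Trained networks look in the newest picture that a camera, given by its name, has taken for a name from the list of things; names that differ only in an ending like _2 or _b are one class to them, and where a whole thing is asked for, a point or a joint stands for the part that bears it (a point fixed in the world has none). Each returns a list of dicts, best first, with "p" (0 to 1); they miss things now and then, are a little off and sometimes report something else, mostly with a low value. They report only what shows in the picture. A call takes as long as a camera call. They do not tell look-alikes from the thing itself.
- spot_in(name, camera): "bbox" ([left, top, width, height] in pixels, round what is visible of it).
- place_of(name, camera): "xy" ([column, row] in pixels: a listed point, or the origin of a listed thing).
The state is a dict: "time_s": time; "q": joint angles; "joint_velocities": joint speeds; "joint_torque": joint torques, N m; "ee_pos": TCP position; "eef_rot": TCP orientation; "contact_force": force on the tool from outside, world axes, zero at the start; "moment": the same for the moment, N m; "grip_width": opening from 0.0 (shut) to 1.0 (fully open).
Only numpy, scipy, OpenCV 4.12 (cv2) and the standard library are available. Lean on these libraries where they do the work, as an engineer would, in place of code of your own. Each camera call takes 0.05 s, during which the arm holds its last target.

## Working session

There is one attempt and no reset: what is moved stays moved. The work goes in short steps, Python scripts to look and compute and a tool call to move; the robot and the scene stay as the last step left them, time stands still between calls to the robot, and variables do not carry over. Pictures are saved under pics/ and viewed, and the job is handed in when it is done.

Besides the shell and the picture viewer there is one more tool, called as name(argument=value, ...) on one line, values as JSON. apply_moves: Moves the arm, as the interface text tells. Its arguments: {"type":"object","properties":{"steps":{"type":"array","items":{"type":"array","items":{"type":"number"}}},"grip_force":{"type":"number"}},"required":["steps"]}

```bash
mkdir -p pics; ls; cat > h.py <<'E'
import numpy as np, cv2
from cell import monitor, imaging, finish_job, spot_in, place_of, robot
def cal(n):
    c=imaging.calibration(n); K=np.array(c['mtx'],float); R=cv2.Rodrigues(np.array(c['rvec'],float))[0]; t=np.array(c['tvec'],float).ravel()
    return K,R,t
def px2w(n,uv,z):
    K,R,t=cal(n); d=R.T@np.linalg.inv(K)@np.array([uv[0],uv[1],1.]); o=-R.T@t
    return o+d*(z-o[2])/d[2]
def w2px(n,p):
    K,R,t=cal(n); q=K@(R@np.array(p,float)+t); return q[:2]/q[2]
E
python3 - <<'E'
from h import *
print(monitor.read_state())
for n in ('top','side'):
    im=imaging.capture(n); cv2.imwrite(f'pics/{n}0.png',im)
    K,R,t=cal(n); print(n,'cam at',-R.T@t, 'fwd',R[2])
    for k in ('wedge_grip','wedge_tip','panel_end'):
        print(k,place_of(k,n))
    print(spot_in('wedge_grip',n),spot_in('panel_end',n))
print(monitor.read_state()['time_s'])
E
```

```text
pics
{'time_s': 0.0, 'q': array([ 1.1711089 ,  0.38423056,  0.01637724,  1.37115207, -0.00631503,
        1.38823626, -0.04650883]), 'joint_velocities': array([ 2.35586398e-04,  1.54038828e-03, -2.72666244e-03, -4.74201971e-04,
       -1.24711810e-03,  5.39631942e-04,  2.33189577e-05]), 'joint_torque': array([ 5.83608944e-04, -6.27592421e+01,  8.44482724e-01, -3.71822762e+01,
        1.65818108e-02,  1.41116002e-02,  7.06324471e-06]), 'ee_pos': array([ 206.41866678, -589.43610842,  255.28454432]), 'eef_rot': array([-0.69697654, -0.11921526,  0.69722682, -0.11783966]), 'contact_force': array([-1.01456663,  1.13333089,  0.77586019]), 'moment': array([-0.04514265, -0.00537678,  0.0607139 ]), 'grip_width': 1.0000183573680428}
top cam at [ 373.59987099 -131.12213091 1358.32756066] fwd [ 0.10904177  0.00327372 -0.99403178]
wedge_grip [{'xy': [313.0, 175.3], 'p': 0.81}, {'xy': [404.9, 229.8], 'p': 0.7}, {'xy': [360.5, 170.1], 'p': 0.6}]
wedge_tip [{'xy': [438.3, 223.2], 'p': 0.87}, {'xy': [328.4, 261.0], 'p': 0.59}, {'xy': [320.6, 222.5], 'p': 0.56}, {'xy': [396.9, 183.2], 'p': 0.56}]
panel
[... 284 characters left out ...]
 at [ 74.17874618 473.60639864 507.94436592] fwd [ 0.51119793 -0.68282936 -0.5219394 ]
wedge_grip [{'xy': [386.8, 181.7], 'p': 0.9}, {'xy': [400.9, 199.5], 'p': 0.81}, {'xy': [312.0, 176.8], 'p': 0.79}]
wedge_tip [{'xy': [396.3, 166.0], 'p': 0.89}, {'xy': [336.1, 215.1], 'p': 0.88}, {'xy': [379.9, 227.9], 'p': 0.73}, {'xy': [342.8, 171.2], 'p': 0.59}]
panel_end [{'xy': [227.2, 256.6], 'p': 0.9}]
[{'bbox': [378.2, 189.4, 43.1, 35.1], 'p': 0.98}, {'bbox': [378.8, 161.1, 22.2, 26.2], 'p': 0.81}, {'bbox': [276.4, 189.1, 62.9, 27.4], 'p': 0.67}, {'bbox': [301.4, 167.4, 49.9, 17.5], 'p': 0.63}] [{'bbox': [278.8, 190.0, 59.5, 28.0], 'p': 0.73}, {'bbox': [123.4, 198.9, 104.6, 107.0], 'p': 0.57}]
0.6
```

View pics/top0.png

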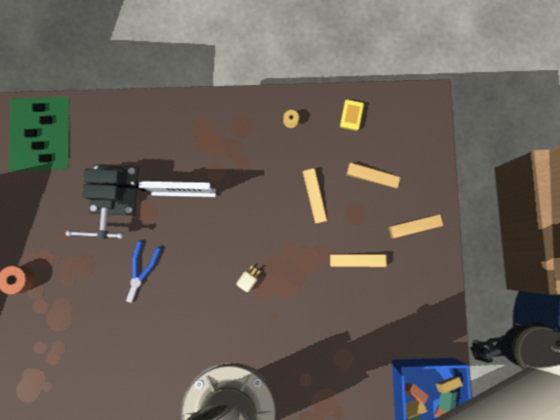

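View pics/side0.png

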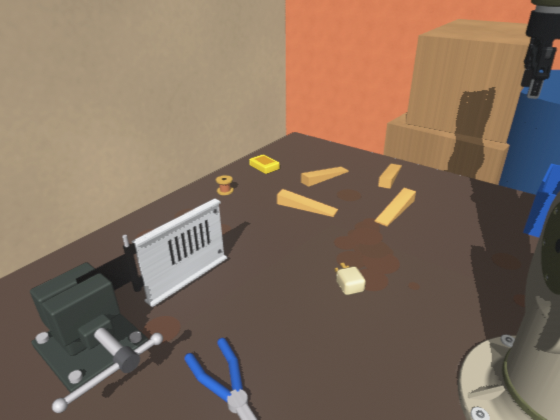

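```bash
python3 - <<'E'
from h import *
t=cv2.imread('pics/top0.png'); s=cv2.imread('pics/side0.png')
a=cv2.resize(t[140:240,70:230],None,fx=5,fy=5,interpolation=cv2.INTER_CUBIC); cv2.imwrite('pics/top_panel.png',a)
a=cv2.resize(t[150:280,290:450],None,fx=4.5,fy=4.5,interpolation=cv2.INTER_CUBIC); cv2.imwrite('pics/top_wedges.png',a)
a=cv2.resize(s[180:320,100:300],None,fx=4,fy=4,interpolation=cv2.INTER_CUBIC); cv2.imwrite('pics/side_panel.png',a)
a=cv2.resize(s[150:240,260:430],None,fx=4.7,fy=4.7,interpolation=cv2.INTER_CUBIC); cv2.imwrite('pics/side_wedges.png',a)
for n,uv,z in [('top',(313,175.3),11),('top',(320.6,222.5),0),('side',(336.1,215.1),0),('side',(312,176.8),11),('top',(211.3,190.7),11),('side',(227.2,256.6),11)]: print(n,uv,px2w(n,uv,z))
E
```

```text
top (313, 175.3) [ 601.43108607 -235.33049522   11.        ]
top (320.6, 222.5) [ 476.28381721 -251.70155756    0.        ]
side (336.1, 215.1) [ 4.71473829e+02 -2.44896183e+02 -5.68434189e-14]
side (312, 176.8) [ 609.51501284 -353.48776872   11.        ]
top (211.3, 190.7) [567.92080304  35.08503583  11.        ]
side (227.2, 256.6) [553.03571669  22.65519305  11.        ]
```

View pics/top_panel.png

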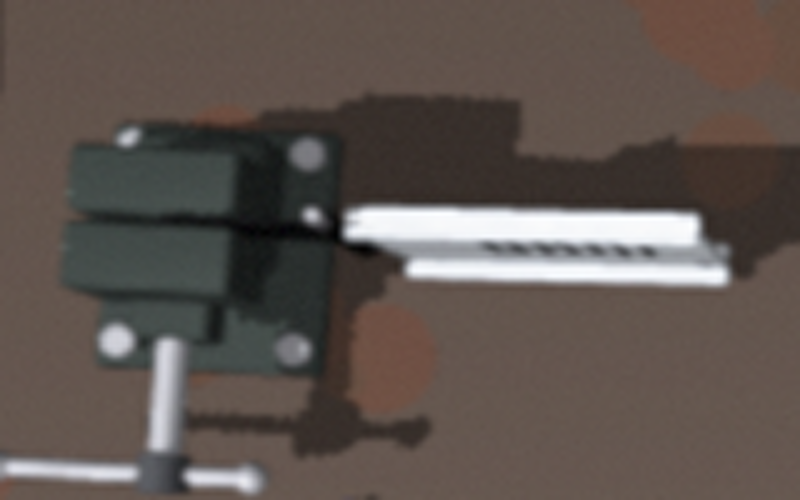

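View pics/top_wedges.png

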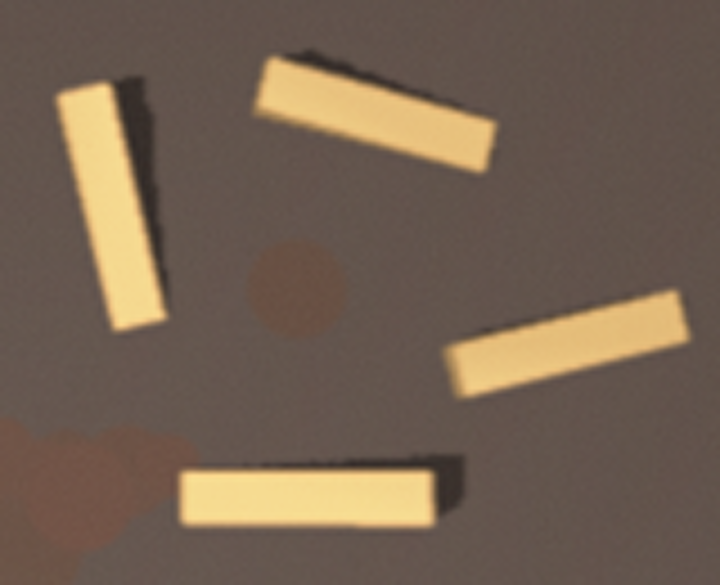

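View pics/side_panel.png

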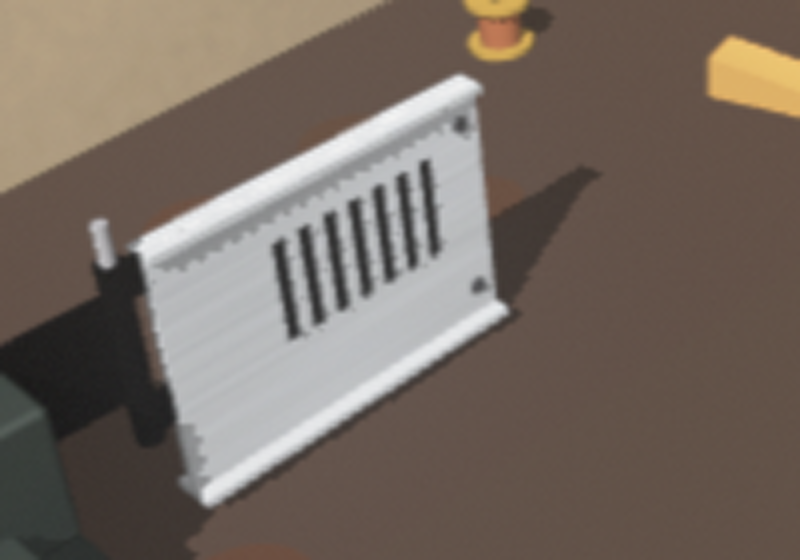

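View pics/side_wedges.png

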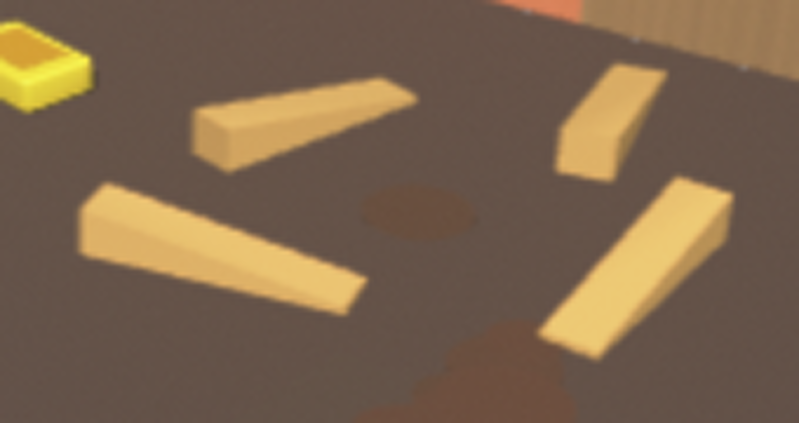

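```bash
cat > fit.py <<'E'
from h import *
from scipy.optimize import least_squares
def fit(corr,x0):
    # corr: list (cam, uv, local pt); params x,y,yaw ; local pt z absolute
    def W(p,l): c,s=np.cos(p[2]),np.sin(p[2]); return [p[0]+c*l[0]-s*l[1],p[1]+s*l[0]+c*l[1],l[2]]
    f=lambda p: np.concatenate([w2px(n,W(p,l))-np.array(uv) for n,uv,l in corr])
    r=least_squares(f,x0,loss='soft_l1',x_scale=[10,10,.1]); return r.x, f(r.x).reshape(-1,2).round(1)
E
python3 - <<'E'
from fit import *
T=lambda u,v:(290+u/4.5-.4,150+v/4.5-.4); S=lambda u,v:(260+u/4.7-.4,150+v/4.7-.4)
# wedge local: origin tip, x toward thin end
w=[('top',T(57,93),(-140,-15,26)),('top',T(108,82),(-140,15,26)),('top',T(166,320),(0,15,4)),('top',T(115,331),(0,-15,4))]
ws=[('side',S(107,183),(-140,15,26)),('side',S(79,208),(-140,-15,26)),('side',S(79,254),(-140,-15,0)),('side',S(367,279),(0,15,4)),('side',S(345,305),(0,-15,4)),('side',S(345,315),(0,-15,0))]
for c in (w,ws,w+ws):
    p,r=fit(c,[476,-250,3.27]); print(p, r.tolist())
    print(' grip',p[:2]-115*np.array([np.cos(p[2]),np.sin(p[2])]))
T=lambda u,v:(70+u/5-.4,140+v/5-.4); S=lambda u,v:(100+u/4-.4,180+v/4-.4)
t=[('top',T(729,285),(0,-10,13)),('top',T(407,278),(-168,-10,13))]
s=[('side',S(508,318),(0,-10,11)),('side',S(205,506),(-168,-10,11)),('side',S(183,485),(-168,10,13))]
for c in (t,s,t+s):
    p,r=fit(c,[560,30,-1.57]); print(p, r.tolist())
from scipy.spatial.transform import Rotation as Ro
print(Ro.from_quat(monitor.read_state()['eef_rot']).as_matrix().round(3), [a for a in dir(robot) if a[0]!='_'], robot.tips_ahead)
E
```

```text
[ 478.30339493 -251.72816283    3.35745916] [[0.2, 0.5], [-0.0, 0.2], [-0.3, -0.5], [0.0, -0.2]]
 grip [ 590.63437842 -227.09586394]
[ 477.07449984 -250.21017816    3.35211087] [[-0.3, -0.2], [0.2, 0.1], [0.3, -0.1], [-0.3, -0.3], [0.1, 0.5], [-0.0, -0.1]]
 grip [ 589.53561686 -226.17900758]
[ 477.79511458 -251.26863377    3.35558323] [[0.2, 0.6], [-0.1, 0.4], [-0.4, -0.3], [-0.1, 0.0], [-0.4, -0.3], [0.1, -0.1], [0.3, -0.2], [-0.3, -0.5], [0.1, 0.2], [-0.0, -0.4]]
 grip [ 590.17210887 -226.8471032 ]
[561.66470139  24.92094617  -1.62095806] [[-0.4, -0.0], [0.4, 0.0]]
[559.04529259  26.82243395  -1.63646477] [[0.4, -0.5], [0.5, 0.8], [-1.2, -0.4]]
[560.66636594  26.01101899  -1.62721467] [[-0.9, 0.4], [0.0, 0.0], [0.1, -1.0], [0.9, 0.5], [-0.9, -0.6]]
[[ 0.     0.331 -0.944]
 [ 0.    -0.944 -0.331]
 [-1.    -0.    -0.   ]] ['IKError', 'tips_ahead'] 25.0
```

```bash
python3 - <<'E'
from fit import *
T=lambda u,v:(70+u/5-.4,140+v/5-.4)
for a,b,z in [((345,207),(697,212),136),((345,236),(697,241),136),((407,278),(729,285),13)]:
    A=px2w('top',T(*a),z);B=px2w('top',T(*b),z);d=B-A;print(A.round(1),B.round(1),np.linalg.norm(d).round(1),np.arctan2(d[1],d[0]).round(4))
S=lambda u,v:(100+u/4-.4,180+v/4-.4)
for a,b,z in [((205,506),(510,318),11),((150,262),(482,92),132)]:
    A=px2w('side',S(*a),z);B=px2w('side',S(*b),z);d=B-A;print(A.round(1),B.round(1),np.linalg.norm(d).round(1),np.arctan2(d[1],d[0]).round(4))
E
```

```text
[578.5 194.5 136. ] [571.2  24.9 136. ] 169.7 -1.6138
[564.4 194.5 136. ] [557.1  25.1 136. ] 169.5 -1.6137
[560.2 194.4  13. ] [551.6  24.2  13. ] 170.4 -1.6212
[562.2 194.5  11. ] [547.8  28.4  11. ] 166.7 -1.6572
[565.2 192.2 132. ] [553.7  26.5 132. ] 166.1 -1.6402
```

apply_moves(steps=[[60, 16, 15, 0, 0.094], [60, 32, 30, 0, 0.19], [60, 48, 45, 0, 0.285], [60, 64, 60, 0, 0.38], [60, 80, 75, 0, 0.475], [60, 96, 91, 0, 0.57], [60, 112, 106, 0, 0.66], [60, 128, 121, 0, 0.755]], grip_force=60)

```text
time_s: 1.27
ee_pos: [335.3, -468.0, 256.5]
eef_rot: [-0.604, -0.368, 0.604, -0.369]
contact_force: [-0.2, 0.1, 0.2]
grip_width: 0.701
```

apply_moves(steps=[[60, 16, 15, 0, 0.094], [60, 32, 30, 0, 0.19], [60, 48, 45, 0, 0.285], [60, 64, 60, 0, 0.38], [60, 80, 75, 0, 0.475], [60, 96, 91, 0, 0.57], [60, 112, 106, 0, 0.66], [60, 128, 121, 0, 0.755]])

```text
time_s: 1.93
ee_pos: [463.3, -347.1, 256.5]
eef_rot: [0.425, 0.565, -0.425, 0.565]
contact_force: [-0.2, 0.2, 0.8]
grip_width: 0.699
```

apply_moves(steps=[[60, 16, 15, -15, 0.094], [60, 32, 30, -30, 0.19], [60, 48, 45, -45, 0.285], [60, 64, 60, -60, 0.38], [60, 80, 75, -75, 0.475], [60, 96, 91, -90, 0.57], [60, 112, 106, -105, 0.66], [60, 128, 121, -120, 0.755]])

```text
time_s: 2.6
ee_pos: [591.3, -226.2, 135.7]
eef_rot: [0.187, 0.682, -0.187, 0.682]
contact_force: [0.5, 0.0, 0.2]
grip_width: 0.703
```

apply_moves(steps=[[60, 0, 0, -5, 0.094], [60, 0, 0, -10, 0.19], [60, 0, 0, -15, 0.285], [60, 0, 0, -20, 0.38], [60, 0, 0, -30, 0.475], [60, 0, 0, -40, 0.57], [60, 0, 0, -50, 0.66], [60, 0, 0, -60, 0.755]])

```text
time_s: 3.27
ee_pos: [590.6, -227.1, 75.9]
eef_rot: [-0.077, 0.703, 0.077, 0.703]
contact_force: [-0.5, -0.1, 0.3]
grip_width: 0.701
```

```bash
python3 - <<'E'
from h import *
from scipy.spatial.transform import Rotation as Ro
for n in ('top','side'):
    im=imaging.capture(n); cv2.imwrite(f'pics/{n}1.png',im)
s=monitor.read_state(); print(s['ee_pos'],s['q'],s['time_s'],robot.tips_ahead)
y=Ro.from_quat(s['eef_rot']).as_matrix()[:,1]; print('tool y deg',np.degrees(np.arctan2(y[1],y[0])))
a=cv2.imread('pics/top1.png')[120:270,270:430]; b=cv2.imread('pics/side1.png')[100:250,250:410]
cv2.imwrite('pics/both1.png',cv2.resize(np.hstack([a,b]),None,fx=2.5,fy=2.5,interpolation=cv2.INTER_CUBIC))
E
```

```text
[ 589.36903782 -226.92473324   74.37862871] [ 0.77764971  0.635374   -0.65596996  1.53861156  0.4147706   1.11355178
  1.81731138] 3.3667 25.0
tool y deg 102.41512082816298
```

View pics/both1.png

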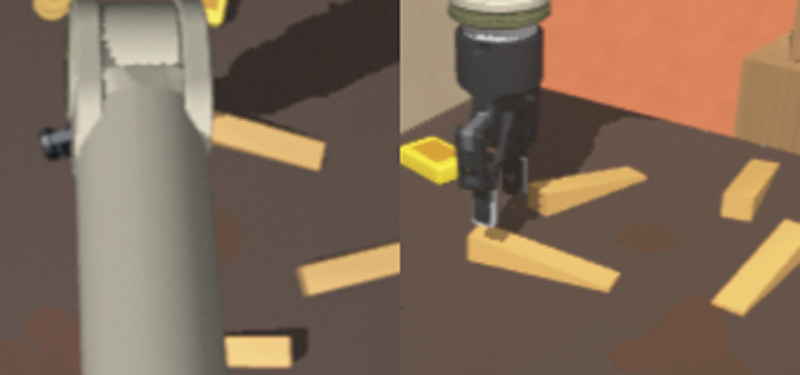

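Fingers hang over the leftmost wedge (side view, around pixel 444,185), straddling it near the thick end. Next I descend, then close.

apply_moves(steps=[[60, 0, 0, -10, 0], [60, 0, 0, -20, 0], [60, 0, 0, -28, 0], [60, 0, 0, -36, 0], [60, 0, 0, -42, 0], [60, 0, 0, -46, 0], [60, 0, 0, -46, 0], [60, 0, 0, -46, 0]])

```text
time_s: 4.03
ee_pos: [590.6, -226.8, 30.2]
eef_rot: [-0.076, 0.703, 0.076, 0.703]
contact_force: [-0.2, 0.4, -0.6]
grip_width: 0.705
```

apply_moves(steps=[[20, 0, 0, 0, 0], [20, 0, 0, 0, 0], [20, 0, 0, 0, 0], [20, 0, 0, 0, 0], [20, 0, 0, 0, 0], [20, 0, 0, 0, 0], [20, 0, 0, 0, 0], [20, 0, 0, 0, 0]], grip_force=60)

```text
time_s: 4.7
ee_pos: [591.1, -227.0, 31.1]
eef_rot: [-0.076, 0.703, 0.076, 0.703]
contact_force: [0.2, 0.0, 6.1]
grip_width: 0.33
```

```bash
python3 - <<'E'
from h import *
im=imaging.capture('side'); cv2.imwrite('pics/side2.png',im)
s=monitor.read_state(); print(s['ee_pos'],s['time_s'],robot.tips_ahead,s['grip_width']*85.4,s['contact_force'])
cv2.imwrite('pics/s2.png',cv2.resize(im[120:240,240:400],None,fx=4.5,fy=4.5,interpolation=cv2.INTER_CUBIC))
E
```

```text
[ 591.11680138 -226.96531029   31.07173437] 4.75 25.0 28.784256734519033 [-0.95136744 -0.05512874  6.03317804]
```

View pics/s2.png

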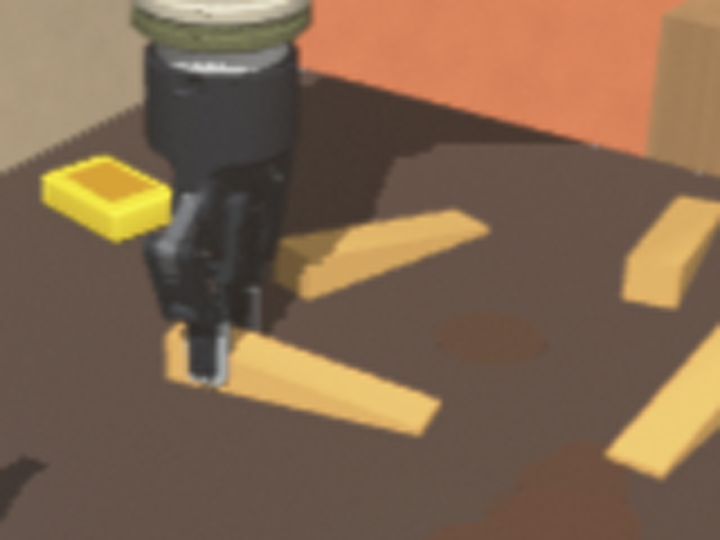

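apply_moves(steps=[[20, 0, 0, 10, 0], [20, 0, 0, 20, 0], [20, 0, 0, 30, 0], [20, 0, 0, 40, -0.09], [20, -3, 8, 40, -0.18], [20, -6, 16, 40, -0.27], [20, -9, 24, 40, -0.36], [20, -12, 33, 40, -0.45]])

```text
time_s: 5.42
ee_pos: [578.7, -193.8, 71.4]
eef_rot: [0.084, 0.702, -0.085, 0.702]
contact_force: [-0.4, 1.0, -0.9]
grip_width: 0.332
```

apply_moves(steps=[[20, -2, 6, 0, -0.09], [20, -5, 12, 0, -0.18], [20, -8, 18, 0, -0.27], [20, -11, 24, 0, -0.36], [20, -14, 30, 0, -0.45], [20, -17, 36, 0, -0.54], [20, -20, 43, 0, -0.63], [20, -23, 50, 0, -0.72]])

```text
time_s: 6.08
ee_pos: [555.8, -143.5, 71.4]
eef_rot: [0.326, 0.627, -0.326, 0.628]
contact_force: [-0.3, -0.2, -0.5]
grip_width: 0.335
```

apply_moves(steps=[[20, 0, 4, 0, -0.09], [20, -1, 8, 0, -0.18], [20, -2, 12, 0, -0.27], [20, -3, 16, 0, -0.36], [20, -3, 20, 0, -0.45], [20, -3, 20, 0, -0.54], [20, -3, 20, 0, -0.63], [20, -3, 20, 0, -0.67]])

```text
time_s: 6.75
ee_pos: [553.0, -123.4, 71.4]
eef_rot: [0.515, 0.485, -0.514, 0.485]
contact_force: [0.1, 0.2, -0.3]
grip_width: 0.334
```

```bash
python3 - <<'E'
from h import *
from scipy.spatial.transform import Rotation as Ro
im={}
for n in ('top','side'):
    im[n]=imaging.capture(n); cv2.imwrite(f'pics/{n}3.png',im[n])
    print(n,place_of('wedge_tip',n)[:3],place_of('panel_end',n)[:1])
s=monitor.read_state(); print(s['ee_pos'],s['time_s'],s['grip_width'],s['contact_force'])
y=Ro.from_quat(s['eef_rot']).as_matrix()[:,1]; print('tool y deg',np.degrees(np.arctan2(y[1],y[0])))
cv2.imwrite('pics/t3.png',cv2.resize(im['top'][130:260,130:310],None,fx=4.4,fy=4.4,interpolation=cv2.INTER_CUBIC))
cv2.imwrite('pics/s3.png',cv2.resize(im['side'][150:320,120:320],None,fx=3.5,fy=3.5,interpolation=cv2.INTER_CUBIC))
E
```

```text
top [{'xy': [442.8, 222.0], 'p': 0.92}, {'xy': [397.9, 180.6], 'p': 0.81}, {'xy': [328.0, 259.7], 'p': 0.71}] [{'xy': [214.2, 192.3], 'p': 0.93}]
side [{'xy': [381.0, 224.1], 'p': 0.78}, {'xy': [344.2, 169.2], 'p': 0.72}, {'xy': [237.3, 235.2], 'p': 0.61}] [{'xy': [223.9, 254.4], 'p': 0.86}]
[ 552.70355276 -123.83348601   70.63760777] 7.05 0.33361722220730844 [ 0.14512781 -0.62760393 -0.08263258]
tool y deg -3.009929120148199
```

View pics/t3.png

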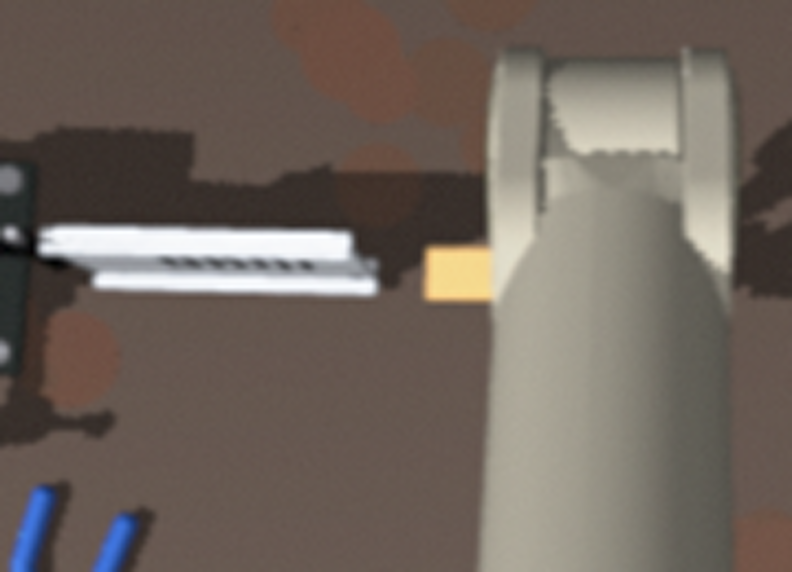

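View pics/s3.png

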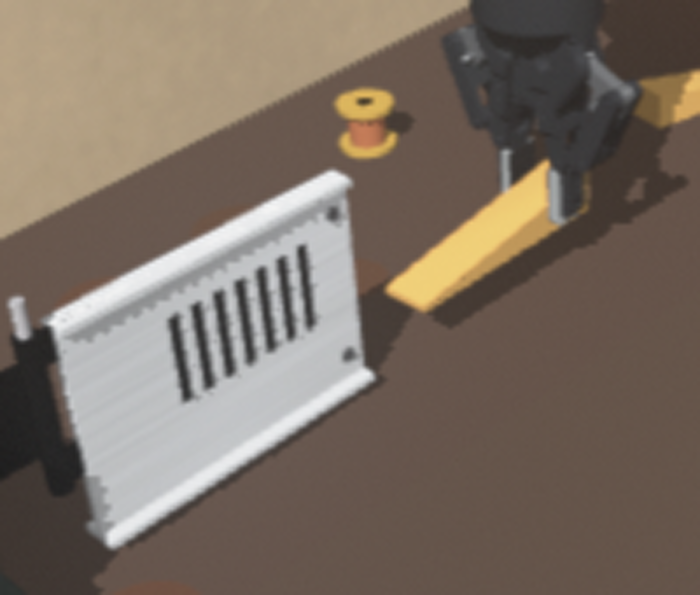

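Wedge is held level (tip edge at top ≈ pixel 226,192; lip end at ≈ 216,192) and points at the panel. I lower it to the bench and measure again.

apply_moves(steps=[[20, 0, 0, -8, 0], [20, 0, 0, -16, 0], [20, 0, 0, -23, 0], [20, 0, 0, -29, 0], [20, 0, 0, -34, 0], [20, 0, 0, -37, 0], [20, 0, 0, -39, 0], [20, 0, 0, -39, 0]])

```text
time_s: 7.72
ee_pos: [552.5, -123.8, 31.3]
eef_rot: [-0.513, -0.486, 0.513, -0.486]
contact_force: [-0.3, -0.5, 0.3]
grip_width: 0.336
```

```bash
python3 - <<'E'
from h import *
im={}
for n in ('top','side'):
    im[n]=imaging.capture(n); cv2.imwrite(f'pics/{n}4.png',im[n])
s=monitor.read_state(); print(s['ee_pos'],s['time_s'],s['grip_width'],s['contact_force'])
cv2.imwrite('pics/t4.png',cv2.resize(im['top'][160:225,130:250],None,fx=6.5,fy=6.5,interpolation=cv2.INTER_CUBIC))
cv2.imwrite('pics/s4.png',cv2.resize(im['side'][170:320,140:320],None,fx=4,fy=4,interpolation=cv2.INTER_CUBIC))
E
```

```text
[ 552.78705333 -123.85227419   31.37912693] 7.8167 0.33366600459210327 [0.03569523 0.06069151 0.29029461]
```

View pics/t4.png

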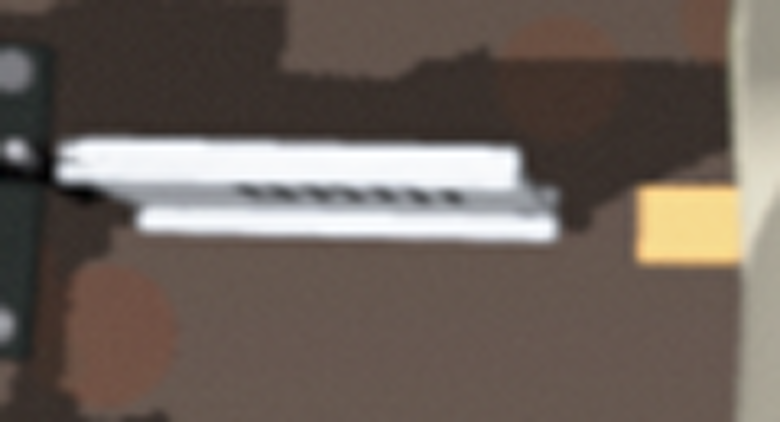

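View pics/s4.png

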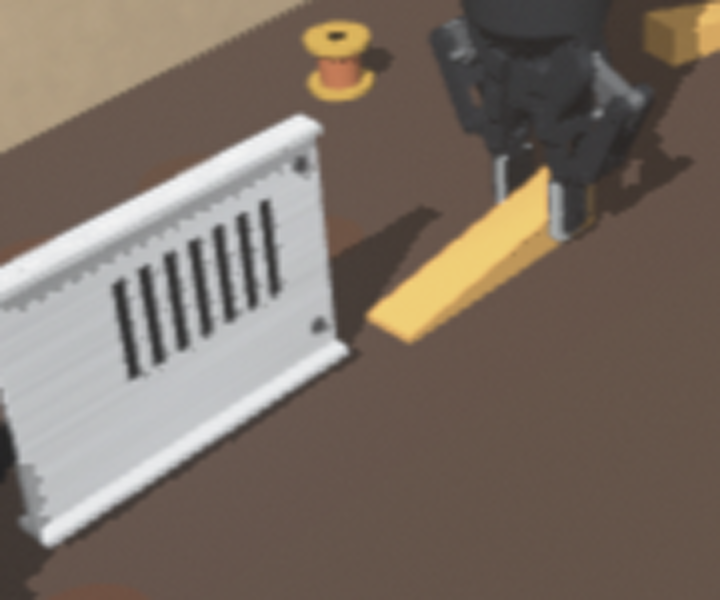

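```bash
python3 - <<'E'
from fit import *
T=lambda u,v:(130+u/6.5-.4,160+v/6.5-.4); S=lambda u,v:(140+u/4-.4,170+v/4-.4)
# heading ~1.518: local +y is world -x (near robot), 
t=[('top',T(636,185),(0,-15,4)),('top',T(636,264),(0,15,4)),('top',T(739,184),(-40,-15,10.3)),('top',T(739,265),(-40,15,10.3))]
s=[('side',S(367,317),(0,-15,4)),('side',S(408,344),(0,15,0)),('side',S(547,168),(-106,-15,20.7)),('side',S(410,337),(0,15,4))]
for c in (t[:2],s,t[:2]+s):
    p,r=fit(c,[558,-9,1.518]); print(p.round(3),r.tolist())
# panel local: y + is far
t=[('top',T(558,242),(0,-10,13)),('top',T(138,232),(-168,-10,13))]
s=[('side',S(347,354),(0,-10,12)),('side',S(46,546),(-168,-10,12)),('side',S(22,525),(-168,10,13))]
for c in (t,s,t+s):
    p,r=fit(c,[560,25,-1.62]); print(p.round(3),r.tolist())
for c in 'top',:
    A=px2w(c,T(60,144),136);B=px2w(c,T(518,150),136);A2=px2w(c,T(60,178),136);B2=px2w(c,T(518,188),136); print(A,B,A2,B2)
E
```

```text
[558.493  -6.848   1.552] [[0.0, 0.5], [-0.0, -0.5]]
[557.279 -10.371   1.319] [[2.0, -1.9], [0.2, 0.0], [-1.2, 10.1], [-0.4, 0.1]]
[557.466  -9.246   1.361] [[2.0, 0.9], [-0.2, -0.2], [1.3, -1.6], [0.0, 0.1], [-3.2, 9.5], [-0.6, 0.2]]
[561.064  25.076  -1.623] [[-0.6, -0.0], [0.6, 0.0]]
[560.311  26.626  -1.626] [[0.2, -0.2], [0.5, 0.4], [-0.8, -0.3]]
[560.828  26.213  -1.624] [[-1.0, 0.1], [0.1, 0.1], [0.2, -0.4], [0.6, 0.2], [-0.6, -0.4]]
[576.62534803 193.90887063 136.        ] [569.50887393  24.21072097 136.        ] [563.89675663 193.8994337  136.        ] [555.3088587   24.41252945 136.        ]
```

apply_moves(steps=[[20, 0.4, 8, -0.4, 0], [20, 0.8, 16, -0.4, 0], [20, 1.3, 24, -0.4, 0], [20, 1.8, 34, -0.4, 0], [20, 2.3, 44, -0.4, 0], [20, 2.9, 54, -0.4, 0], [20, 3.3, 63, -0.4, 0], [20, 3.7, 70, -0.4, 0]])

```text
time_s: 8.48
ee_pos: [556.4, -52.2, 31.0]
eef_rot: [0.513, 0.487, -0.513, 0.487]
contact_force: [-0.3, -1.4, 1.9]
grip_width: 0.335
```

```bash
python3 - <<'E'
from h import *
im={}
for n in ('top','side'):
    im[n]=imaging.capture(n); cv2.imwrite(f'pics/{n}5.png',im[n])
s=monitor.read_state(); print(s['ee_pos'],s['time_s'],s['grip_width'],s['contact_force'])
cv2.imwrite('pics/t5.png',cv2.resize(im['top'][160:225,130:250],None,fx=6.5,fy=6.5,interpolation=cv2.INTER_CUBIC))
cv2.imwrite('pics/s5.png',cv2.resize(im['side'][170:320,140:320],None,fx=4,fy=4,interpolation=cv2.INTER_CUBIC))
E
```

```text
[556.5220359  -51.37237499  31.05933852] 8.5833 0.3286579119971161 [1.00547695 1.86778934 2.45962189]
```

View pics/s5.png

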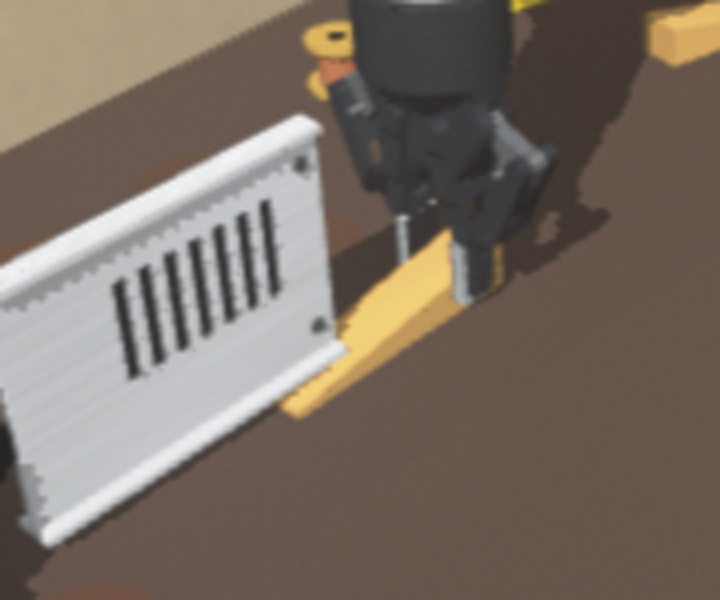

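View pics/t5.png

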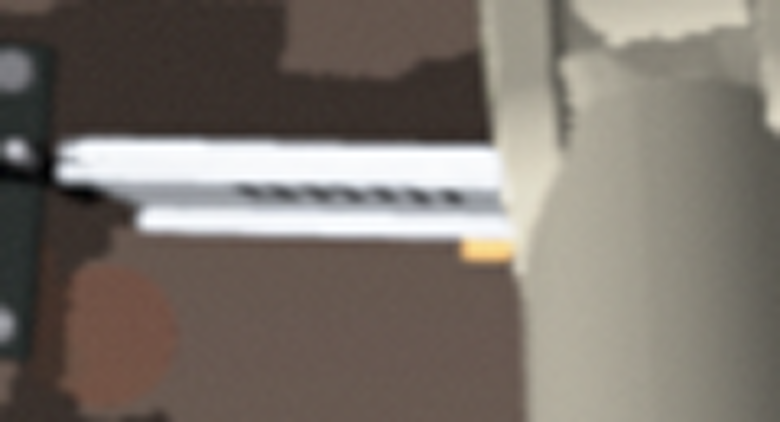

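apply_moves(steps=[[20, 0.1, 1, 0, 0], [20, 0.1, 2, 0, 0], [20, 0.2, 3, 0, 0], [20, 0.2, 4, 0, 0], [20, 0.3, 5, 0, 0], [20, 0.3, 5, 0, 0], [20, 0.3, 5, 0, 0], [20, 0.3, 5, 0, 0]])

```text
time_s: 9.25
ee_pos: [556.8, -49.3, 31.1]
eef_rot: [0.513, 0.486, -0.513, 0.486]
contact_force: [0.2, -2.3, 4.9]
grip_width: 0.334
```

apply_moves(steps=[[20, 0.1, 1, 0, 0], [20, 0.1, 2, 0, 0], [20, 0.2, 3, 0, 0], [20, 0.2, 4, 0, 0], [20, 0.3, 5, 0, 0], [20, 0.3, 5, 0, 0], [20, 0.3, 5, 0, 0], [20, 0.3, 5, 0, 0]])

```text
time_s: 9.92
ee_pos: [557.0, -45.0, 31.0]
eef_rot: [-0.513, -0.486, 0.514, -0.486]
contact_force: [-0.9, -4.2, 6.2]
grip_width: 0.33
```

apply_moves(steps=[[20, 0.1, 1, 0, 0], [20, 0.1, 2, 0, 0], [20, 0.2, 3, 0, 0], [20, 0.2, 4, 0, 0], [20, 0.3, 5, 0, 0], [20, 0.3, 5, 0, 0], [20, 0.3, 5, 0, 0], [20, 0.3, 5, 0, 0]])

```text
time_s: 10.58
ee_pos: [557.2, -41.3, 31.0]
eef_rot: [-0.513, -0.485, 0.514, -0.486]
contact_force: [-0.2, -7.7, 5.9]
grip_width: 0.333
```

```bash
python3 - <<'E'
from h import *
im={}
for n in ('top','side'):
    im[n]=imaging.capture(n); cv2.imwrite(f'pics/{n}6.png',im[n])
s=monitor.read_state(); print(s['ee_pos'],s['time_s'],s['grip_width'],s['contact_force'])
cv2.imwrite('pics/s6.png',cv2.resize(im['side'][170:320,140:320],None,fx=4,fy=4,interpolation=cv2.INTER_CUBIC))
# subpixel vertical shift of panel patch vs picture 4
a=cv2.cvtColor(cv2.imread('pics/side4.png'),6).astype(np.float32); b=cv2.cvtColor(im['side'],6).astype(np.float32)
c5=cv2.cvtColor(cv2.imread('pics/side5.png'),6).astype(np.float32)
for (r0,r1,c0,c1) in [(205,270,165,212),(200,290,145,212),(195,250,180,215)]:
    for q in (c5,b):
        w=np.eye(2,3,dtype=np.float32)
        cc,w=cv2.findTransformECC(a[r0:r1,c0:c1],q[r0:r1,c0:c1],w,cv2.MOTION_TRANSLATION,(3,200,1e-6)); print(w[:,2],cc)
p=np.array([560,70,80.]); print('px per mm lift',w2px('side',p+[0,0,1])-w2px('side',p), 'per deg swing',w2px('side',p+[110*np.pi/180,0,0])-w2px('side',p))
E
```

```text
[557.1732485  -41.26147223  31.00730628] 10.6833 0.33945750936885394 [-0.72554941 -8.73433223  6.17908226]
[0.00308318 0.00935561] 0.9998123618942167
[-0.00347402 -0.01747073] 0.9996613548456875
[-0.01330918  0.01186686] 0.9991186487170504
[-0.05362442  0.03328088] 0.9897432887206168
[0.00117197 0.00241218] 0.9999693843607274
[-0.00314119 -0.01229825] 0.9998830774225436
px per mm lift [-0.06078266 -0.46763167] per deg swing [-0.76532275 -0.37054177]
```

View pics/s6.png

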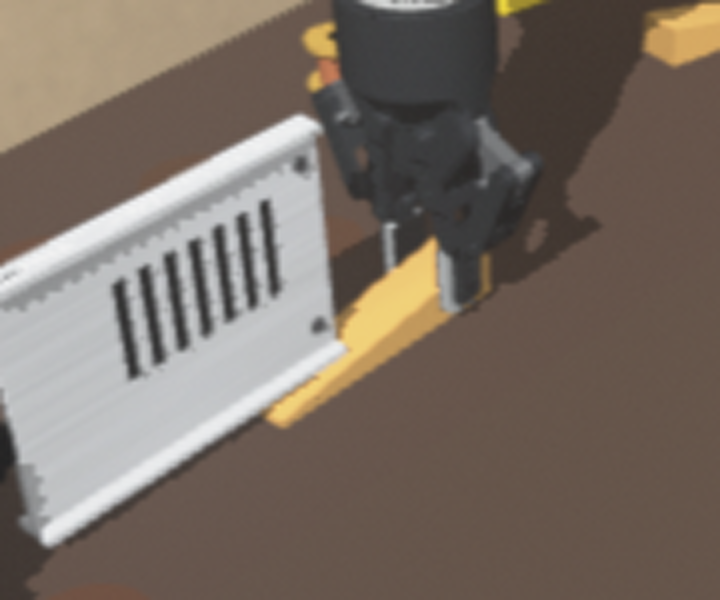

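apply_moves(steps=[[20, 0.1, 1, 0, 0], [20, 0.1, 2, 0, 0], [20, 0.2, 3, 0, 0], [20, 0.2, 4, 0, 0], [20, 0.3, 5, 0, 0], [20, 0.3, 6, 0, 0], [20, 0.3, 6, 0, 0], [20, 0.3, 6, 0, 0]])

```text
time_s: 11.35
ee_pos: [557.5, -36.4, 31.0]
eef_rot: [-0.513, -0.485, 0.515, -0.486]
contact_force: [-0.0, -10.4, 6.3]
grip_width: 0.334
```

```bash
cat > chk.py <<'E'
from h import *
from scipy.spatial.transform import Rotation as Ro
import sys
k=sys.argv[1]
im=imaging.capture('side'); cv2.imwrite(f'pics/side{k}.png',im)
s=monitor.read_state(); print(s['ee_pos'].round(2),s['time_s'],s['grip_width'].round(3),s['contact_force'].round(1))
y=Ro.from_quat(s['eef_rot']).as_matrix()[:,1]; print('tool y deg',np.degrees(np.arctan2(y[1],y[0])).round(2))
a=cv2.cvtColor(cv2.imread('pics/side4.png'),6).astype(np.float32); b=cv2.cvtColor(im,6).astype(np.float32)
for (r0,r1,c0,c1) in [(205,270,165,212),(195,250,180,215)]:
    w=np.eye(2,3,dtype=np.float32)
    cc,w=cv2.findTransformECC(a[r0:r1,c0:c1],b[r0:r1,c0:c1],w,cv2.MOTION_TRANSLATION,(3,200,1e-6)); d=w[:,2]
    p=np.array([560,70,80.]); A=np.array([w2px('side',p+[0,0,1])-w2px('side',p),w2px('side',p+[110*np.pi/180,0,0])-w2px('side',p)]).T
    print(d.round(3),cc.round(4),'lift mm, swing deg',np.linalg.solve(A,d).round(2))
cv2.imwrite(f'pics/s{k}.png',cv2.resize(im[170:320,140:320],None,fx=4,fy=4,interpolation=cv2.INTER_CUBIC))
E
python3 chk.py 7
```

```text
Traceback (most recent call last):
  File "chk.py", line 6, in <module>
    s=monitor.read_state(); print(s['ee_pos'].round(2),s['time_s'],s['grip_width'].round(3),s['contact_force'].round(1))
                                                                   ^^^^^^^^^^^^^^^^^^^^^
AttributeError: 'float' object has no attribute 'round'
```

```bash
sed -i "s/s\['grip_width'\].round(3)/round(s['grip_width'],3)/; s/cc.round(4)/round(cc,4)/" chk.py; python3 chk.py 7b
```

```text
[557.47 -36.43  31.02] 11.45 0.337 [ -1.  -10.6   5.9]
tool y deg -3.28
[-0.023 -0.168] 0.9955 lift mm, swing deg [0.36 0.  ]
[-0.021 -0.134] 0.9981 lift mm, swing deg [0.28 0.  ]
```

apply_moves(steps=[[20, 0.1, 1, 0, 0], [20, 0.1, 2, 0, 0], [20, 0.2, 3, 0, 0], [20, 0.2, 4, 0, 0], [20, 0.3, 5, 0, 0], [20, 0.3, 6, 0, 0], [20, 0.3, 6, 0, 0], [20, 0.3, 6, 0, 0]])

```text
time_s: 12.12
ee_pos: [557.8, -30.4, 31.0]
eef_rot: [-0.513, -0.485, 0.515, -0.486]
contact_force: [-0.8, -10.4, 6.1]
grip_width: 0.332
```

```bash
python3 chk.py 8
```

```text
[557.83 -30.42  31.04] 12.1667 0.332 [-0.9 -9.9  5.8]
tool y deg -3.27
[-0.108 -0.657] 0.9954 lift mm, swing deg [1.38 0.03]
[-0.083 -0.619] 0.9969 lift mm, swing deg [1.32 0.  ]
```

View pics/s8.png

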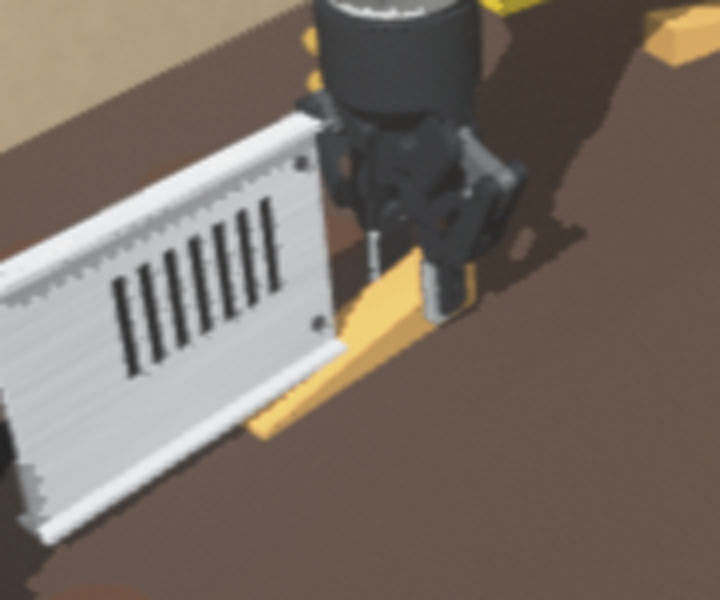

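```bash
python3 - <<'E'
from h import *
S=lambda u,v:(140+u/4-.4,170+v/4-.4)
# tip near bottom corner
for uv in [(263,440),(264,437)]: print(px2w('side',S(*uv),0))
for uv in [(345,349),(340,352)]: print('lip near corner',px2w('side',S(*uv),12.4))
# thick end bottom near corner ~ (470,305)
print(px2w('side',S(473,303),0))
# panel right end top flange corner
print(px2w('side',S(322,128),136))
# finger tip near
print(px2w('side',S(440,321),5))
E
```

```text
[548.39262597  86.13008439   0.        ]
[549.53461485  84.39696053   0.        ]
lip near corner [553.21998798  26.01879011  12.4       ]
lip near corner [553.51933567  29.12340455  12.4       ]
[539.34622283 -51.41282963   0.        ]
[551.06182572  28.79609683 136.        ]
[538.21438123 -24.99605543   5.        ]
```

```bash
python3 - <<'E'
from h import *
im=cv2.imread('pics/side8.png'); cv2.imwrite('pics/s8z.png',cv2.resize(im[190:290,190:270],None,fx=7.5,fy=6,interpolation=cv2.INTER_CUBIC))
E
```

```text
(no output)
```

View pics/s8z.png

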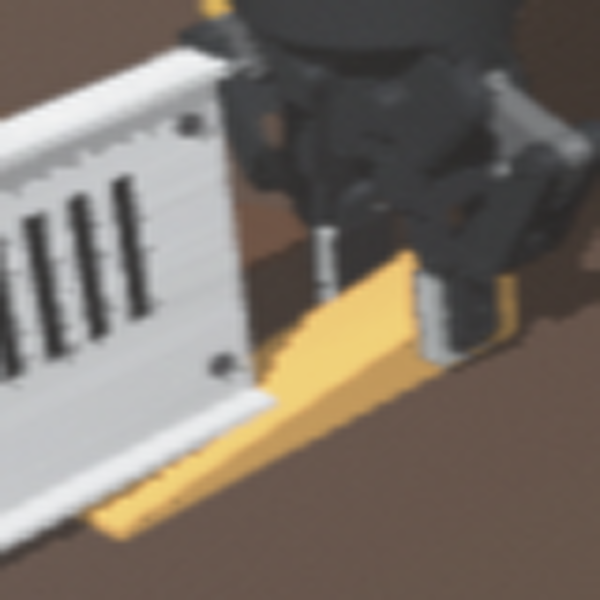

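apply_moves(steps=[[20, 0.1, 1, 0, 0], [20, 0.1, 2, 0, 0], [20, 0.2, 3, 0, 0], [20, 0.2, 4, 0, 0], [20, 0.3, 5, 0, 0], [20, 0.3, 6, 0, 0], [20, 0.4, 7, 0, 0], [20, 0.4, 7, 0, 0]])

```text
time_s: 12.83
ee_pos: [558.2, -23.5, 31.0]
eef_rot: [-0.513, -0.485, 0.515, -0.486]
contact_force: [-0.2, -11.5, 5.7]
grip_width: 0.334
```

```bash
python3 chk.py 9
```

```text
[558.22 -23.48  31.03] 12.8833 0.335 [ -0.2 -10.6   5.6]
tool y deg -3.28
[-0.19  -1.189] 0.9842 lift mm, swing deg [2.5  0.05]
[-0.155 -1.099] 0.9914 lift mm, swing deg [2.34 0.02]
```

apply_moves(steps=[[20, 0.1, 1, 0, 0], [20, 0.1, 2, 0, 0], [20, 0.2, 3, 0, 0], [20, 0.2, 4, 0, 0], [20, 0.2, 4, 0, 0], [20, 0.2, 4, 0, 0], [20, 0.2, 4, 0, 0], [20, 0.2, 4, 0, 0]])

```text
time_s: 13.55
ee_pos: [558.4, -19.4, 31.0]
eef_rot: [-0.513, -0.485, 0.515, -0.486]
contact_force: [-0.3, -10.3, 6.6]
grip_width: 0.335
```

```bash
python3 chk.py 10
```

```text
[558.46 -19.47  31.04] 13.6 0.335 [ -0.7 -11.7   6.5]
tool y deg -3.28
[-0.267 -1.509] 0.985 lift mm, swing deg [3.15 0.1 ]
[-0.234 -1.471] 0.9795 lift mm, swing deg [3.1  0.06]
```

View pics/s10.png

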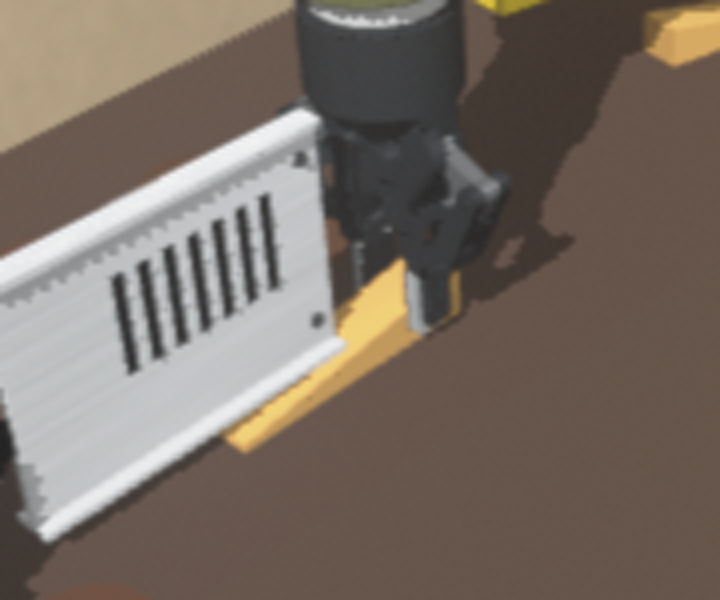

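apply_moves(steps=[[20, 0, -0.5, 0, 0], [20, -0.1, -1, 0, 0], [20, -0.1, -1.5, 0, 0], [20, -0.1, -2, 0, 0], [20, -0.1, -2.5, 0, 0], [20, -0.1, -3, 0, 0], [20, -0.1, -3, 0, 0], [20, -0.1, -3, 0, 0]])

```text
time_s: 14.27
ee_pos: [558.4, -19.6, 31.0]
eef_rot: [-0.514, -0.486, 0.514, -0.486]
contact_force: [-1.0, -3.4, 5.8]
grip_width: 0.334
```

```bash
python3 chk.py 11
```

```text
[558.43 -19.54  31.01] 14.3167 0.333 [ 1.5 -3.7  4.1]
tool y deg -3.15
[-0.27  -1.506] 0.985 lift mm, swing deg [3.14 0.1 ]
[-0.229 -1.49 ] 0.9803 lift mm, swing deg [3.15 0.05]
```

Load is mostly relaxed and the lift holds at about 3.1 mm. Opening gently now.

apply_moves(steps=[[29, 0, -0.5, 0, 0], [30, 0, -1, 0, 0], [33, 0, -1, 0, 0], [37, 0, -1, 0, 0], [42, 0, -1, 0, 0], [48, 0, -1, 0, 0], [52, 0, -1, 0, 0], [52, 0, -1, 0, 0]], grip_force=20)

```text
time_s: 14.98
ee_pos: [558.2, -19.7, 30.8]
eef_rot: [-0.513, -0.487, 0.513, -0.486]
contact_force: [0.1, 0.0, 0.3]
grip_width: 0.607
```

```bash
python3 chk.py 12
```

```text
[558.18 -19.77  30.79] 15.0333 0.606 [ 0.1 -0.2  0.2]
tool y deg -3.09
[-0.216 -1.54 ] 0.9849 lift mm, swing deg [3.27 0.02]
[-0.198 -1.466] 0.9816 lift mm, swing deg [3.13 0.01]
```

View pics/s12.png

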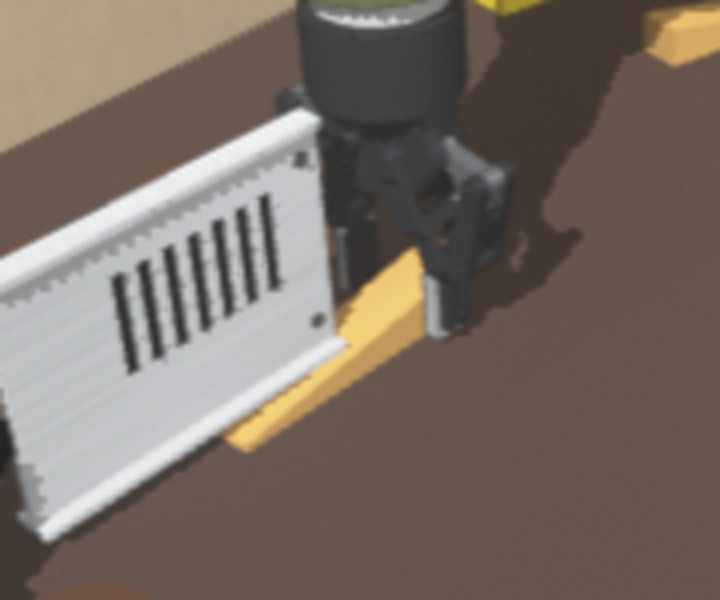

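apply_moves(steps=[[52, 0, -2, 5, 0], [52, 0, -5, 15, 0], [52, 0, -10, 27, 0], [52, 0, -16, 40, 0], [52, 0, -30, 60, 0], [52, 0, -50, 85, 0], [52, 0, -75, 115, 0], [52, 0, -100, 145, 0]])

```text
time_s: 15.7
ee_pos: [558.0, -120.8, 178.6]
eef_rot: [0.513, 0.486, -0.513, 0.487]
contact_force: [0.7, 0.0, 0.1]
grip_width: 0.611
```

apply_moves(steps=[[52, 0, -30, 10, 0], [52, 0, -60, 20, 0], [52, 0, -90, 30, 0], [52, 0, -120, 40, 0], [52, 0, -150, 40, 0], [52, 0, -150, 40, 0], [52, 0, -150, 40, 0], [52, 0, -150, 40, 0]])

```text
time_s: 16.37
ee_pos: [558.2, -269.7, 216.8]
eef_rot: [0.514, 0.486, -0.513, 0.486]
contact_force: [0.4, 0.8, 0.9]
grip_width: 0.612
```

```bash
python3 chk.py 13; python3 - <<'E'
from h import *
im=imaging.capture('top'); cv2.imwrite('pics/top13.png',im)
cv2.imwrite('pics/t13.png',cv2.resize(im[155:225,130:270],None,fx=5.7,fy=5.7,interpolation=cv2.INTER_CUBIC))
E
```

```text
[ 558.47 -268.79  216.6 ] 16.4167 0.608 [ 0.1 -0.1 -0.4]
tool y deg -3.02
[-0.217 -1.519] 0.9849 lift mm, swing deg [3.23 0.03]
[-0.199 -1.503] 0.9906 lift mm, swing deg [3.21 0.01]
```

View pics/s13.png

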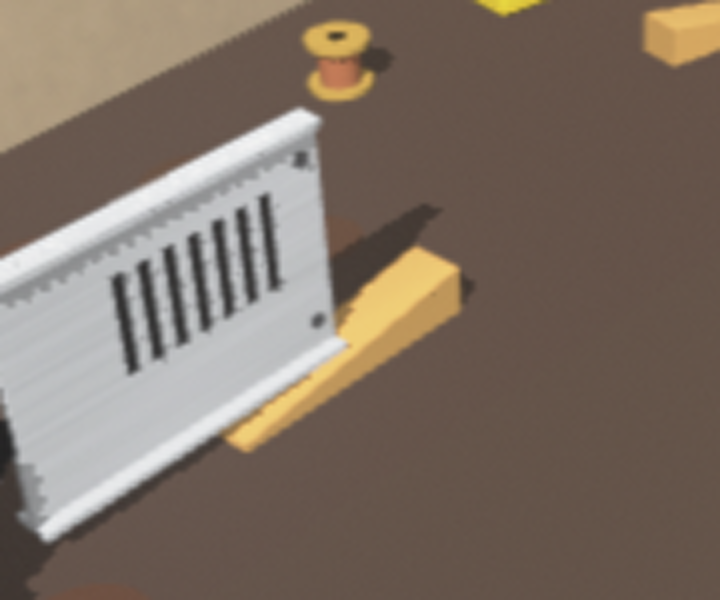

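View pics/t13.png

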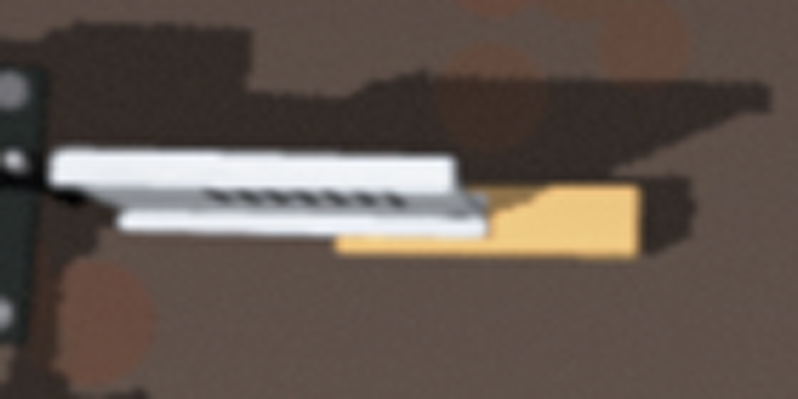

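```bash
python3 - <<'E'
from fit import *
T=lambda u,v:(130+u/5.7-.4,155+v/5.7-.4);S=lambda u,v:(140+u/4-.4,170+v/4-.4)
c=[('top',T(335,255),(0,15,2)),('top',T(640,258),(-140,15,26)),('top',T(642,185),(-140,-15,26))]
s=[('side',S(250,451),(0,15,0)),('side',S(461,312),(-140,15,0)),('side',S(461,268),(-140,15,26)),('side',S(418,247),(-140,-15,26))]
for q in (c,s,c+s):
    p,r=fit(q,[563,92,1.52]); print(p.round(3),r.tolist())
t=[('top',T(488,236),(0,-10,16)),('top',T(117,228),(-168,-10,16))]
s=[('side',S(347,347),(0,-10,15)),('side',S(46,541),(-168,-10,15)),('side',S(22,520),(-168,10,16))]
for q in (t,s,t+s):
    p,r=fit(q,[560,25,-1.62]); print(p.round(3))
E
```

```text
[562.811  93.777   1.523] [[1.1, -0.1], [-0.4, -0.7], [-0.4, 0.8]]
[562.07   95.315   1.516] [[-0.3, 0.5], [0.5, -0.4], [-0.0, -0.0], [-0.1, -0.2]]
[562.605  94.647   1.517] [[0.8, 0.0], [-0.8, -0.3], [-0.7, 1.2], [-0.2, 0.2], [0.5, -0.7], [-0.1, -0.3], [-0.1, -0.5]]
[562.903  25.768  -1.621]
[560.884  26.171  -1.619]
[561.827  25.927  -1.618]
```

```bash
python3 - <<'E'
from h import *
g=lambda f:cv2.cvtColor(cv2.imread(f),6).astype(np.float32)
b=g('pics/side13.png')
for ref in ('0','4','5'):
  a=g(f'pics/side{ref}.png')
  for (r0,r1,c0,c1) in [(205,270,165,212),(195,300,135,222),(215,290,150,220),(225,262,172,206)]:
    m=np.full(a[r0:r1,c0:c1].shape,255,np.uint8)
    w=np.eye(2,3,dtype=np.float32); w[:,2]=[-.2,-1.5]
    cc,w=cv2.findTransformECC(a[r0:r1,c0:c1],b[r0:r1,c0:c1],w,cv2.MOTION_TRANSLATION,(3,300,1e-6),m,3); d=w[:,2]
    p=np.array([560,70,80.]); A=np.array([w2px('side',p+[0,0,1])-w2px('side',p),w2px('side',p+[110*np.pi/180,0,0])-w2px('side',p)]).T
    print(ref,d.round(3),round(cc,4),np.linalg.solve(A,d).round(2))
E
```

```text
0 [-0.228 -1.527] 0.9876 [3.23 0.04]
0 [-0.236 -1.327] 0.9542 [2.77 0.09]
0 [-0.202 -1.277] 0.9035 [2.69 0.05]
0 [-0.202 -1.41 ] 0.9407 [2.99 0.03]
4 [-0.225 -1.497] 0.9877 [3.17 0.04]
4 [-0.237 -1.327] 0.9544 [2.77 0.09]
4 [-0.202 -1.268] 0.9035 [2.67 0.05]
4 [-0.207 -1.404] 0.9409 [2.98 0.03]
5 [-0.24  -1.529] 0.9882 [3.22 0.06]
5 [-0.22  -1.369] 0.9702 [2.88 0.06]
5 [-0.216 -1.292] 0.9307 [2.71 0.07]
5 [-0.206 -1.418] 0.941 [3.01 0.03]
```

The lift comes out at about 3.0 mm, with estimates from 2.7 to 3.2. Swing is about 0°, the wedge lies flat and in line, and the arm is clear, so I hand the job in.

```bash
python3 -c "
from h import *
print(finish_job())"
```

```text
the job is handed in; nothing more can be done
None
```

I picked up the leftmost of the four look-alike wedges and slid it thin end first under the panel's free end. I then relaxed the push, let go and backed well clear. The job was handed in at about 16.5 s.

- **Lift:** comparing the side pictures before and after gives about 3 mm, with estimates from 2.7 to 3.2 mm. It did not drop after I let go.
- **Panel direction:** it swung no more than about 0.1°. The wedge's heading agrees with the panel's line to within about 0.5°.
- **Wedge:** the last pictures show it flat on the bench.
- **Forces:** the highest reading was about 12 N, while pushing.
- **One disagreement:** pixel fits of the wedge's and panel's positions put the tip about 68 mm under the panel, which would mean about 3.6 mm of lift. I trusted the direct image shift instead, because those positions are only good to a few millimetres.

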